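# Build the buffer stand and load it by cap colour

### The arm

A 6-joint arm with a two-finger parallel gripper is mounted at the origin on the work surface. World frame = base frame: x ahead of the robot, y to its left, z up, the work surface at z = 0. Lengths are in m, angles in degrees, forces in N, time in s.
With the tool pointing down it reaches from about 0.4 to 0.825 m from the base axis. Payload 7 kg.
Tool frame: the origin (TCP) lies midway between the tips of the shut fingers; the grasp point (between the pads) lies 19 mm behind it; z points along the fingers, y is the line along which they close (so a half turn about z gives the same grasp; the last joint's range is limited). The gripper opens to 88 mm and grips with 3 to 60 N. Pads are 19 mm wide; open, the fingers measure 130 mm over their backs; the gripper's body (78 mm by 193 mm) begins 47 mm behind the grasp point.
Start: joints at [90.017, 20.546, 0.682, 0, -70.136, -16.507], TCP at [0.192, 0.647, 0.227] pointing down, gripper open.
Joint ranges: [-176.03, 176.03], [-82.01, 121.73], [-58.28, 71.71], [-173.87, 95.51], [-174.79, -0.11], [-173.66, 173.66]. Speed limits (degrees/s): [136.94, 136.94, 172.46, 180, 180, 180].

### API

Orientations are given as a 3x3 rotation matrix whose columns are the frame's x, y, z axes.
In Python, from rig import robot gives the robot as it stands. Calls block until the motion is done:
- robot.goto(position, orientation): joint-space move of the TCP to a pose.
- robot.servo_line(position, ori=None, speed=0.15): straight line of the TCP; ori=None keeps the orientation; speed is the mean speed in m/s.
- robot.movej(angles): joint-space move.
- robot.move_gripper(opening): opening from 0.0 (shut) to 1.0 (fully open); the grip force is fixed at half the most; returns when the fingers have stopped.
- robot.dwell(seconds).
- robot.ik(position, orientation): joint angles nearest the present ones, or None.
- robot.grab_frame(name): name is "side" or "top" or "wrist"; returns (picture, depth): 400x640x3 uint8, red, green, blue; 400x640 float32, m along the optical axis (not along the pixel's ray), 0 where there is no reading.
- robot.camera_info(name): a dict with "vfov" (degrees; the focal length in pixels is half the picture's height over the tangent of half this angle, whatever the lens; pixels are square), "cx", "cy" (the principal point, pixels), "view" (4x4, takes a point from world to camera coordinates); the wrist camera has in their place "T_tool_cam" (4x4, takes a point from camera to tool coordinates, whose origin is the TCP and whose axes are the flange's). Camera axes: x right, y down, z forward; pixel columns grow to the right and rows downward; lengths in m; the calibration is good to about 2 mm. A picture is of the moment at which its call begins: read the wrist's pose just before it. camera_info takes no time and is no camera call.
A pose or a line that the arm cannot do raises robot.Unreachable and nothing moves.
- robot.job_done(): hands the job in; it is judged then, once.
Readings, each from a call of its own:
- robot.read_t(): time.
- robot.read_qpos(): joint angles.
- robot.read_qvel(): joint speeds.
- robot.read_effort(): joint torques, N m.
- robot.read_position(): TCP position.
- robot.read_tcp_rot(): TCP orientation.
- robot.read_force(): force on the tool from outside, world axes, zero at the start.
- robot.read_ft_torque(): the same for the moment, N m.
- robot.read_grip_width(): opening from 0.0 (shut) to 1.0 (fully open).
- robot.read_finger_force(): force on a finger pad.
Only numpy, scipy, OpenCV 4.12 (cv2) and the standard library are available. Lean on these libraries where they do the work, as an engineer would, in place of code of your own. Each camera call takes 0.05 s, during which the arm holds its last target. There are 200 camera calls.

### The job

Lower the blue spacer plate over the four posts of the stand until it is fully home, then stack the grey deck over the same posts so that it lies flat on the spacer. Then stand every green-capped bottle upright in the deck's green compartment and every red-capped bottle upright in its red compartment; leave the amber bottle and the beaker where they are.

Things in the scene. Friction and masses are not known exactly. Their poses are not given: they have to be found in the camera images.
- stand: fixed stand: grey base 156 (x) x 216 (y) x 12 mm with four upright dark steel posts, diameter 10 mm, 45 mm tall above the base, the top 9 mm tapering to 4 mm, at x = +-60, y = +-95 mm. Origin: centre of the base's underside, on the table; z up
- spacer_c (a point): centre of the loose blue spacer plate, 0.4 kg, 156 (x) x 216 (y) x 22 mm thick (underside 11 mm below this point): four 14 mm through holes at x = +-60, y = +-95 mm; two windows cut through, each 52 (x) x 150 (y) mm, leave a middle bar along y, 16 mm wide (x) and as thick as the plate, to grip it by. Lies flat on the table; either way round fits
- deck_c (a point): centre of the loose grey deck, 0.45 kg: plate 156 (x) x 216 (y) x 8 mm, underside 23 mm below this point, four 14 mm through holes at x = +-60, y = +-95 mm, either way round fits. Handle: a black rib along y in the middle, 14 mm thick (x), 169 mm long, top 23 mm above this point, 38 mm above the deck floor. Compartments with 18 mm walls beside it: green at -x, red at +x
- tray_green (a point): centre of the floor of the deck's green compartment (8 mm above the deck's underside; 36 mm from the rib's mid-plane), inside 58 mm (x) by 165 mm (y); axes those of the deck. Room for three bottles in a row along y
- tray_red (a point): the same for the red compartment
- amber_c (a point): centre of an amber bottle with a black cap, same size as the others, a bystander to be left alone (37 mm above its foot)
- beaker_rim (a point): centre of the rim of an empty clear beaker, 64 mm wide and 75 mm tall, a bystander to be left alone
- g1_c (a point): centre (37 mm above its foot) of a small white bottle, 0.09 kg, weighted dark foot, with a green cap and label: body 44 mm diameter and 44 mm tall, cap 34 mm diameter from 48 to 74 mm above the foot; starts standing; may be absent
- g2_c (a point): centre (37 mm above its foot) of a small white bottle, 0.09 kg, weighted dark foot, with a green cap and label: body 44 mm diameter and 44 mm tall, cap 34 mm diameter from 48 to 74 mm above the foot; starts standing; may be absent
- g3_c (a point): centre (37 mm above its foot) of a small white bottle, 0.09 kg, weighted dark foot, with a green cap and label: body 44 mm diameter and 44 mm tall, cap 34 mm diameter from 48 to 74 mm above the foot; starts standing; may be absent
- r1_c (a point): centre (37 mm above its foot) of a small white bottle, 0.09 kg, weighted dark foot, with a red cap and label: body 44 mm diameter and 44 mm tall, cap 34 mm diameter from 48 to 74 mm above the foot; starts standing; may be absent
- r2_c (a point): centre (37 mm above its foot) of a small white bottle, 0.09 kg, weighted dark foot, with a red cap and label: body 44 mm diameter and 44 mm tall, cap 34 mm diameter from 48 to 74 mm above the foot; starts standing; may be absent
- r3_c (a point): centre (37 mm above its foot) of a small white bottle, 0.09 kg, weighted dark foot, with a red cap and label: body 44 mm diameter and 44 mm tall, cap 34 mm diameter from 48 to 74 mm above the foot; starts standing; may be absent
Mind the look-alikes: they are no part of the job. Leave any yellow look-alike of the part that bears g2_c alone. What is shaped like the part that bears r3_c but yellow is not meant.

How it is judged (in metres and radians):
On the way, in this order (a step that is already met when the one before it is completed fails the run):
1. the spacer plate is fully home on the stand (horizontal distance between spacer_c and stand below 0.006 m and z of spacer_c in the frame of stand between 0.02 and 0.026 m and angle between spacer_c's own z axis and vertical below 0.04 rad), for 0.3 s.
2. the deck lies flat on the spacer, over the posts (horizontal distance between deck_c and stand below 0.006 m and z of deck_c in the frame of stand between 0.054 and 0.06 m and angle between deck_c's own z axis and vertical below 0.04 rad and angle between the y axis of deck_c and the y axis of stand, either way round below 0.06 rad), for 0.3 s.
3. every bottle present stands in the compartment of its cap's colour (x of g1_c in the frame of tray_green between -0.014 and 0.014 m and y of g1_c in the frame of tray_green between -0.067 and 0.067 m and z of g1_c in the frame of tray_green between 0.03 and 0.043 m and angle between each of g1_c, g2_c, g3_c, r1_c, r2_c, r3_c's own z axis and vertical below 0.15 rad and x of g2_c in the frame of tray_green between -0.014 and 0.014 m and y of g2_c in the frame of tray_green between -0.067 and 0.067 m and z of g2_c in the frame of tray_green between 0.03 and 0.043 m and x of g3_c in the frame of tray_green between -0.014 and 0.014 m and y of g3_c in the frame of tray_green between -0.067 and 0.067 m and z of g3_c in the frame of tray_green between 0.03 and 0.043 m and x of r1_c in the frame of tray_red between -0.014 and 0.014 m and y of r1_c in the frame of tray_red between -0.067 and 0.067 m and z of r1_c in the frame of tray_red between 0.03 and 0.043 m and x of r2_c in the frame of tray_red between -0.014 and 0.014 m and y of r2_c in the frame of tray_red between -0.067 and 0.067 m and z of r2_c in the frame of tray_red between 0.03 and 0.043 m and x of r3_c in the frame of tray_red between -0.014 and 0.014 m and y of r3_c in the frame of tray_red between -0.067 and 0.067 m and z of r3_c in the frame of tray_red between 0.03 and 0.043 m), for 0.2 s.
At the end, for the whole second after the job is handed in: Spacer home on the stand and deck home on it (each within 6 mm sideways, 3 mm in height, tilt 0.04 rad; deck within 0.06 rad of the stand); each bottle present upright (0.15 rad) on the floor (7 mm) of its colour's compartment, within 14 mm across and 67 mm along of its centre (all of step 1 and all of step 2 and all of step 3); the robot touches nothing.
It fails at once if the amber bottle is moved more than 40 mm (distance of amber_c from where it was at the start of the episode above 0.04 m).
It fails at once if the beaker is moved more than 40 mm (distance of beaker_rim from where it was at the start of the episode above 0.04 m).
Of g1, g2, g3, r1, r2, r3 only 4 to 6 are there at a start; the rules pass over those that are not, and their reading is None.
At some moment in a run one of g1, g2, g3, r1, r2, r3 may be knocked a few centimetres aside while the robot is not near it.
Once in a run the grip may slacken for a moment while it holds something.
It also fails if it takes over 210 s, if anything falls off the work surface, if the arm or the gripper's body presses on something with over 40 N, if the wrist force passes 120 N, or if a joint passes its speed limit or range.

## Working session

There is one attempt and no reset: what is moved stays moved. The work goes in short steps, each a Python script; the robot and the scene stay as the last script left them, time stands still between calls to the robot, and variables do not carry over. Pictures are saved under pics/ and viewed, at most 14 in all, crops included, and the job is handed in when it is done.

```bash
mkdir -p pics; ls
cat > h.py <<'E'
import numpy as np, cv2
from rig import robot
def grab(name):
    p=np.array(robot.read_position()); R=np.array(robot.read_tcp_rot())
    im,d=robot.grab_frame(name); ci=robot.camera_info(name)
    f=im.shape[0]/2/np.tan(np.radians(ci["vfov"])/2)
    if name=="wrist":
        T=np.eye(4); T[:3,:3]=R; T[:3,3]=p; M=T@np.array(ci["T_tool_cam"])
    else: M=np.linalg.inv(np.array(ci["view"]))
    v,u=np.mgrid[0:im.shape[0],0:im.shape[1]]
    C=np.stack([(u-ci["cx"])/f*d,(v-ci["cy"])/f*d,d],-1)
    W=C@M[:3,:3].T+M[:3,3]
    W[d==0]=np.nan
    return im,d,W
def save(im,name): cv2.imwrite("pics/"+name,cv2.cvtColor(im,cv2.COLOR_RGB2BGR))
E
python3 - <<'E'
from h import *
for n in("top","side","wrist"):
    im,d,W=grab(n); save(im,n+"0.png"); np.savez(n+"0.npz",im=im,d=d,W=W)
    ci=robot.camera_info(n); print(n,{k:np.round(v,3).tolist() for k,v in ci.items()},robot.read_t())
print(robot.read_tcp_rot())
E
```

```text
pics
top {'vfov': 47.81, 'cx': 323.123, 'cy': 202.763, 'view': [[0.055, -0.998, 0.005, -0.028], [-0.976, -0.055, -0.21, 0.551], [0.21, 0.006, -0.978, 1.164], [0.0, 0.0, 0.0, 1.0]]} 0.05
side {'vfov': 47.736, 'cx': 324.895, 'cy': 203.349, 'view': [[0.762, -0.647, -0.02, -0.432], [-0.396, -0.441, -0.806, 0.27], [0.512, 0.622, -0.592, 0.852], [0.0, 0.0, 0.0, 1.0]]} 0.1
wrist {'vfov': 70.573, 'cx': 319.48, 'cy': 200.124, 'T_tool_cam': [[-0.0, -0.952, -0.305, 0.082], [1.0, -0.0, -0.0, 0.001], [0.0, -0.305, 0.952, -0.159], [0.0, 0.0, 0.0, 1.0]]} 0.15
[[ 9.58839746e-01 -2.83947662e-01 -2.58193210e-04]
 [-2.83947764e-01 -9.58838999e-01 -1.20085359e-03]
 [ 9.34138503e-05  1.22473954e-03 -9.99999246e-01]]
```

View pics/top0.png

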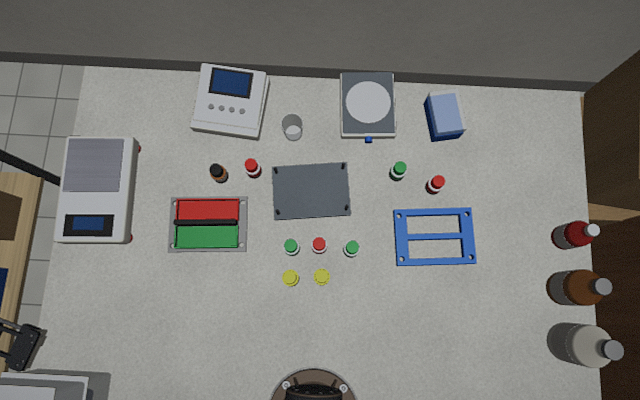

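View pics/side0.png

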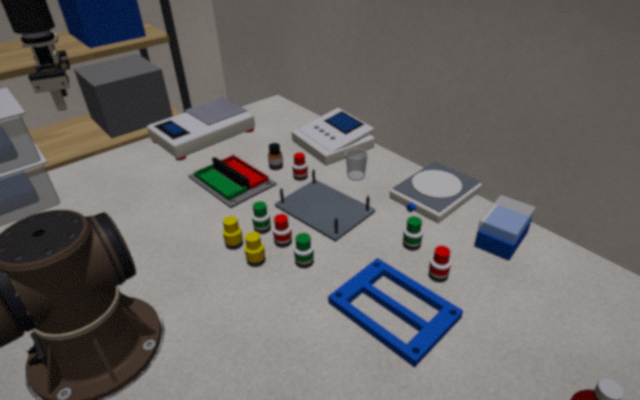

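The top picture shows the following:
- **Green caps:** (291,247), (352,248), (399,170).
- **Red caps:** (319,244), (252,168), (437,184).
- **Look-alikes to leave alone:** yellow at (290,278) and (321,277).
- **Bystanders:** amber bottle at (218,172), beaker at (292,127).
- **Plates:** stand about (311,191), spacer about (434,237), deck about (207,224).
- **Could be mistaken for the blue spacer:** the blue tip box at (445,115), ruled out by its shape.

```bash
cat >> h.py <<'E'
def fitrect(P):
    (c,s,a)=cv2.minAreaRect((P*1000).astype(np.float32))
    if s[0]>s[1]: s=(s[1],s[0]); a+=90   # a: direction of short axis -> x axis
    return np.array(c)/1000,np.array(s),((a+90)%180)-90
def blob(im,W,mask,box,z0,z1):
    u0,u1,v0,v1=box; m=np.zeros(mask.shape,bool); m[v0:v1,u0:u1]=mask[v0:v1,u0:u1]
    z=W[...,2]; return m&(z>z0)&(z<z1)
def hsv(im):
    h=cv2.cvtColor(im,cv2.COLOR_RGB2HSV).astype(int); return h[...,0],h[...,1],h[...,2]
E
python3 - <<'E'
from h import *
for n in ("top","side"):
    D=np.load(n+"0.npz"); im,W=D["im"],D["W"]; H,S,V=hsv(im); z=W[...,2]
    X=W[...,:2]; inr=(X[...,0]>.2)&(X[...,0]<.95)&(abs(X[...,1])<.6)
    print(n,"table z",np.nanmedian(z[inr]))
    blue=(H>100)&(H<125)&(S>150)&inr&(z>.012)&(z<.032)
    num,l,st,c=cv2.connectedComponentsWithStats(blue.astype(np.uint8))
    for i in range(1,num):
        if st[i,4]>800: P=W[l==i]; print("blue",st[i],fitrect(P[:,:2]),np.median(P[:,2]))
    for nm,m in (("g",(H>45)&(H<75)),("r",(H<8)|(H>172)),("y",(H>22)&(H<35))):
        m=m&(S>130)&(V>60)&inr
        num,l,st,c=cv2.connectedComponentsWithStats(m.astype(np.uint8))
        for i in range(1,num):
            if st[i,4]>60:
                P=W[l==i]; t=P[P[:,2]>.065]
                if len(t)>15: print(nm,np.round(c[i]),st[i,4],"cap",np.round((t.min(0)+t.max(0))/2,4),np.round(np.ptp(t,axis=0),3))
                else: print(nm,np.round(c[i]),st[i,4],fitrect(P[:,:2]),np.median(P[:,2]))
    dark=(S<70)&(V>40)&(V<140)&inr
    st_=dark&(z>.007)&(z<.018)
    num,l,st,c=cv2.connectedComponentsWithStats(st_.astype(np.uint8))
    for i in range(1,num):
        if st[i,4]>300: P=W[l==i]; print("grey",st[i],fitrect(P[:,:2]),np.median(P[:,2]))
    dk=(V<90)&inr&(z>.03)&(z<.08)
    num,l,st,c=cv2.connectedComponentsWithStats(dk.astype(np.uint8))
    for i in range(1,num):
        if st[i,4]>4: P=W[l==i]; print("dark",np.round(c[i]),st[i,4],np.round(P.mean(0),4),P[:,2].max(),fitrect(P[:,:2]))
D=np.load("top0.npz")["im"][100:290,160:500]
save(cv2.resize(D,None,fx=2.3,fy=2.3,interpolation=cv2.INTER_CUBIC),"crop0.png")
E
```

```text
top table z 0.0012939930383151221
blue [ 394  208   82   58 2042] (array([ 0.48282959, -0.30770108]), array([153.58911133, 214.73210144]), 4.868462085723877) 0.02184749836512223
g [400. 167.] 100 cap [ 0.6597 -0.2006  0.0728] [0.03  0.029 0.014]
g [208. 237.] 1258 (array([0.44769336, 0.31832489]), array([ 61.29627228, 172.35197449]), 3.5746428966522217) 0.009359336102633953
g [290. 245.] 91 cap [0.4289 0.0818 0.0729] [0.029 0.03  0.012]
g [352. 247.] 66 cap [ 0.4349 -0.0783  0.0744] [0.028 0.029 0.014]
r [250. 164.] 118 cap [0.6448 0.2057 0.0723] [0.029 0.031 0.013]
r [438. 181.] 126 cap [ 0.6265 -0.3057  0.0724] [0.033 0.031 0.014]
r [207. 209.] 1272 (array([0.52225739, 0.3275144 ]), array([ 64.24639893, 181.17111206]), 3.405893564224243) 0.009497757449412503
r [319. 244.] 121 cap [0.4387 0.0087 0.0733] [0.029 0.03  0.014]
y [321. 276.] 189 cap [ 0.356  -0.0049  0.0747] [0.033 0.031 0.01 ]
y [290. 278.] 198 cap [0.3489 0.0798 0.0728] [0.033 0.031 0.013]
grey [ 272  162   79   58 3865] (array([0.59634198, 0.03992515]), array([156.7915802 , 215.51580811]), 7.0717549324035645) 0.012289
[... 8777 characters left out ...]
86569, -0.00854647]), array([2.58134604, 8.9457655 ]), 12.77783489227295)
dark [248. 255.] 9 [ 0.336  -0.0102  0.034 ] 0.03779565160351972 (array([ 0.33606573, -0.00986086]), array([ 2.97034264, 14.86122894]), 14.714224815368652)
dark [303. 256.] 69 [ 0.4252 -0.0947  0.0352] 0.041333516337428766 (array([ 0.42637787, -0.09455127]), array([12.93663597, 37.98865891]), 57.65609359741211)
dark [440. 259.] 82 [ 0.6142 -0.3132  0.0627] 0.07211920296885577 (array([ 0.61523328, -0.31336978]), array([ 9.33246231, 27.07270432]), 34.20579528808594)
dark [437. 270.] 62 [ 0.6096 -0.3136  0.0352] 0.042877345574584336 (array([ 0.61191656, -0.31441095]), array([12.41940689, 36.43371964]), 27.466346740722656)
```

View pics/crop0.png

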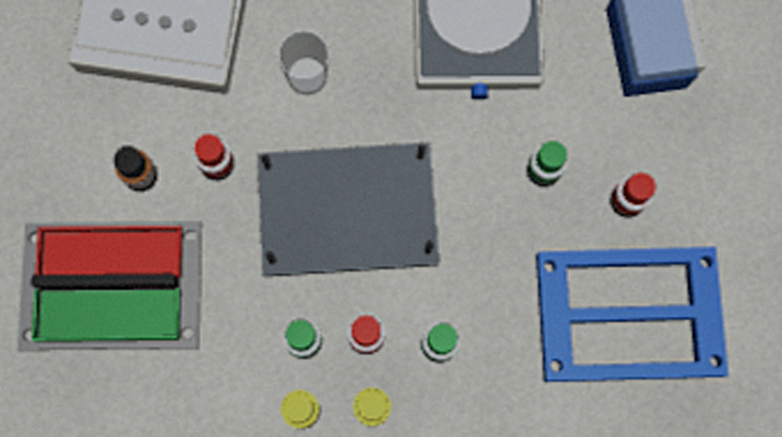

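The crop confirms the choice: white bottles with green and red caps, yellow look-alikes at the bottom, the plain stand with posts, and the blue frame plate. Sizes match the description, so I'll refine the three plates with the wrist camera and pick the spacer.

```bash
cat >> h.py <<'E'
def Rt(yaw,flip=1):
    """tool down, closing along +-(plate x) at yaw deg; flip=1: tool x = -plate y"""
    a=np.radians(yaw); y=-flip*np.array([np.cos(a),np.sin(a),0]); z=np.array([0,0,-1.])
    return np.column_stack([np.cross(y,z),y,z])
def off(c,yaw,dx,dy):
    a=np.radians(yaw); return np.array([c[0]+dx*np.cos(a)-dy*np.sin(a),c[1]+dx*np.sin(a)+dy*np.cos(a)])
def measure(kind,tag=None):
    im,d,W=grab("wrist"); H,S,V=hsv(im); z=W[...,2]
    if tag: save(im,tag)
    if kind=="spacer": m=(H>100)&(H<125)&(S>130)&(z>-.01)
    elif kind=="stand": m=(S<90)&(V<125)&(z>.006)&(z<.019)
    else: m=(V<75)&(S<110)&(z>.03)
    n,l,st,c=cv2.connectedComponentsWithStats(m.astype(np.uint8)); i=1+np.argmax(st[1:,4]); P=W[l==i]
    return (*fitrect(P[:,:2]),np.median(P[:,2]),st[i].tolist())
E
python3 - <<'E'
from h import *
F=1
for k,c,yaw in (("deck",(.485,.3195),3.4),("stand",(.5955,.0395),7.0),("spacer",(.483,-.308),4.8)):
    for f in (1,-1):
        q=robot.ik([*c,.05],Rt(yaw,f)); print(k,f,None if q is None else np.round(q))
for k,c,yaw in (("deck",(.485,.3195),3.4),("stand",(.5955,.0395),7.0),("spacer",(.483,-.308),4.8)):
    p=off(c,yaw,0,.04*F)   # camera sits at -y of plate for F=1
    robot.goto([*p,.27],Rt(yaw,F)); print(k,measure(k,"w_%s.png"%k),robot.read_t())
ims=[cv2.imread("pics/w_%s.png"%k) for k in("deck","stand","spacer")]
cv2.imwrite("pics/w3.png",cv2.resize(np.hstack(ims),(800,167),interpolation=cv2.INTER_AREA) if 0 else cv2.resize(np.vstack([np.hstack(ims[:2]),np.hstack([ims[2],ims[2]*0])]),(800,500)))
E
```

```text
deck 1 [ 53.  22. -24.   0. -45. -49.]
deck -1 [ 53.  22. -24.   0. -45. 131.]
stand 1 [ 23.  23. -22.   0. -46. -16.]
stand -1 [ 23.  23. -22.   0. -46. 164.]
spacer 1 [-13.  21. -25.   0. -44.  18.]
spacer -1 [ -13.   21.  -25.    0.  -44. -162.]
deck (array([0.50821597, 0.47166373]), array([184.56399536, 352.85293579]), -11.829429626464844, np.float64(0.3699544589141814), [0, 236, 640, 164, 79158]) 1.725
stand (array([0.59346893, 0.04075384]), array([156.37785339, 215.26496887]), 7.098919868469238, np.float64(0.012740270349973548), [262, 60, 116, 152, 15960]) 2.925
spacer (array([ 0.48079605, -0.30854425]), array([155.38574219, 214.078125  ]), 4.720763206481934, np.float64(0.022667459738711093), [262, 58, 119, 155, 9423]) 4.3417
```

View pics/w3.png

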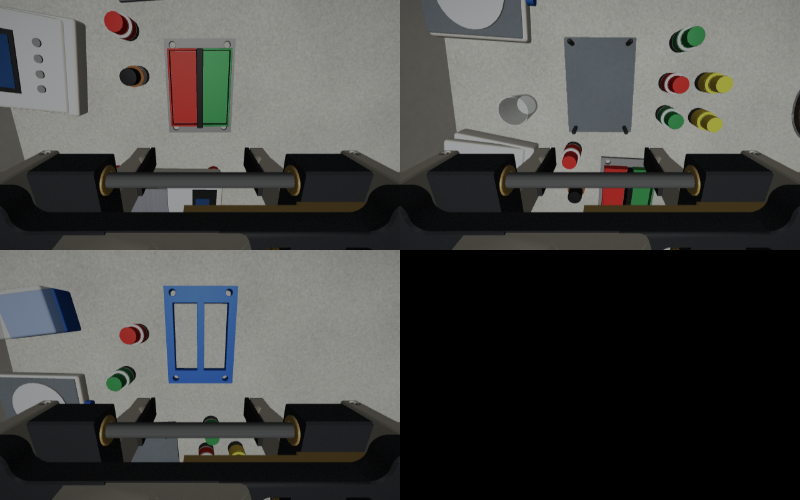

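The wrist views show the stand and spacer whole and clear. The deck measurement picked up the gripper itself, so I'll fix that later. All sources agree within 2 mm. Picking the spacer now.

```bash
sed -i 's/(z>.03)$/(z>.03)\&(z<.07)/' h.py
python3 - <<'E'
from h import *
c=(.4815,-.3085); R=Rt(4.75)
robot.move_gripper(.4)
robot.goto([*c,.10],R); robot.servo_line([*c,.004],speed=.1)
print(robot.read_force())
robot.move_gripper(0); print("w",robot.read_grip_width(),robot.read_finger_force(),robot.read_position())
robot.servo_line([*c,.06],speed=.08); robot.dwell(.3)
print("w",robot.read_grip_width(),robot.read_finger_force(),robot.read_force(),robot.read_ft_torque(),robot.read_t())
robot.servo_line([*c,.20],speed=.2)
im,d,W=grab("wrist"); save(im,"held.png")
robot.goto([*off((.5945,.0403),7.05,0,0),.20],Rt(7.05))
im,d,W=grab("wrist"); save(im,"held2.png")
print("w",robot.read_grip_width(),robot.read_force(),robot.read_ft_torque(),robot.read_t())
E
python3 -c "
import cv2,numpy as np
cv2.imwrite('pics/h2.png',cv2.resize(np.vstack([cv2.imread('pics/held.png')[:260],cv2.imread('pics/held2.png')[:260]]),(738,600)))"
```

```text
[-0.2991749   0.95729457  0.53642522]
w 0.17896667595341 30.000753700733185 [ 0.4819029  -0.30860068  0.00442185]
w 0.17556019899046174 29.99933212995529 [-0.27142495 -0.256455   -4.79854312] [ 0.01499436 -0.05571922  0.01908131] 8.8083
w 0.17640778633297574 [-0.98212836  0.18114071 -3.96959496] [ 0.05563161 -0.06749512  0.0007987 ] 11.1333
```

View pics/h2.png

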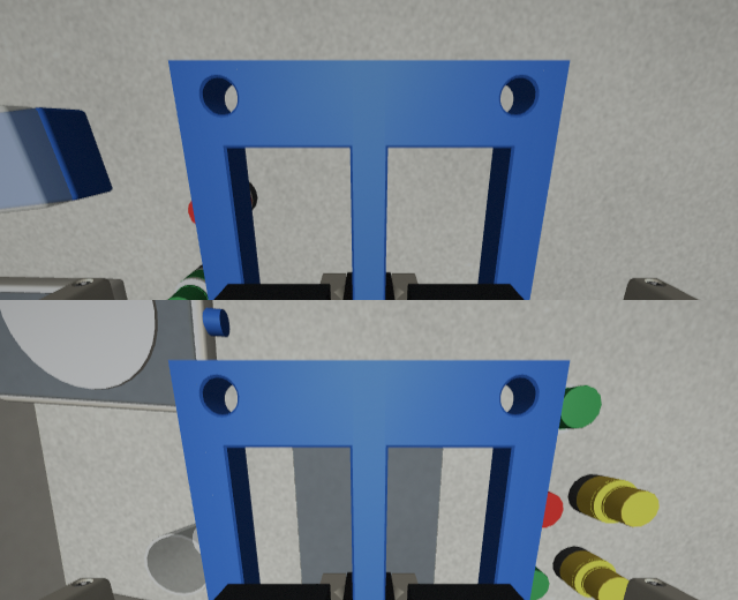

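The plate hangs level and square in the grip, with no slip between the two pictures. Checking its offset in the grip, then lowering with force monitoring.

```bash
cat >> h.py <<'E'
def heldspacer():
    im,d,W=grab("wrist"); H,S,V=hsv(im); p=np.array(robot.read_position()); R=np.array(robot.read_tcp_rot())
    T=(W-p)@R; m=(H>100)&(H<125)&(S>130)&(V>120)&(abs(T[...,1])<.09)&(T[...,0]>0.02)
    P=T[m]; A=np.c_[P[:,:2],np.ones(len(P))]
    k=np.median(P[:,2]); P=P[abs(P[:,2]-k)<.006]; A=np.c_[P[:,:2],np.ones(len(P))]; s=np.linalg.lstsq(A,P[:,2],rcond=None)[0]
    return dict(tilt=s[:2].round(4),ztool=round(s[2],4),xfar=round(np.percentile(P[:,0],99.5),4),ymin=round(np.percentile(P[:,1],.3),4),ymax=round(np.percentile(P[:,1],99.7),4))
def lower(c,z1,R,step=.004,fmax=15,speed=.04):
    z=robot.read_position()[2]; f0=np.array(robot.read_force())
    while z>z1+1e-4:
        z=max(z1,z-step); robot.servo_line([*c,z],R,speed=speed)
        f=np.array(robot.read_force())-f0
        if np.linalg.norm(f)>2: print("z",round(robot.read_position()[2],4),"df",f.round(1),np.round(robot.read_ft_torque(),2))
        if np.linalg.norm(f)>fmax: return False
    return True
E
python3 - <<'E'
from h import *
print(heldspacer())
c=(.5945,.0403); R=Rt(7.05)
robot.servo_line([*c,.068],R,speed=.15); robot.dwell(.2)
print(lower(c,.016,R),robot.read_position(),robot.read_force(),robot.read_grip_width(),robot.read_t())
E
```

```text
{'tilt': array([-0.    , -0.0017]), 'ztool': np.float64(-0.0181), 'xfar': np.float64(0.1075), 'ymin': np.float64(-0.0761), 'ymax': np.float64(0.0791)}
z 0.0446 df [ 0.5 -0.7  1.9] [ 0.11 -0.02 -0.  ]
z 0.0164 df [-3.   0.2  8.1] [ 0.13  0.79 -0.02]
True [0.5945093  0.040288   0.01644002] [-3.01797082  0.06492122  3.04321837] 0.1832555751620708 15.9167
```

It slid down freely and touched bottom at the expected height. Releasing, checking, then measuring and picking the deck.

Run:
```python
from h import *
c=(.5945,.0403); R=Rt(7.05)
robot.move_gripper(.4); robot.dwell(.2); robot.servo_line([*c,.12],R,speed=.15)
p=off(c,7.05,0,.04); robot.goto([*p,.27],R); print("spacer",measure("spacer","sp_home.png"))
yaw=3.4;p=off((.485,.3195),yaw,0,.04); robot.goto([*p,.27],Rt(yaw)); print("deck rib",measure("deck"),robot.read_t())
```

```text
spacer (array([0.59269598, 0.03995647]), array([155.59997559, 213.18107605]), 7.079780101776123, np.float64(0.03463435654752617), [258, 57, 123, 159, 10010])
deck rib (array([0.48349335, 0.32129596]), array([ 12.10854053, 166.42208862]), 3.638960838317871, np.float64(0.046668745690346125), [315, 79, 10, 127, 1212]) 19.4667
```

View pics/sp_home.png

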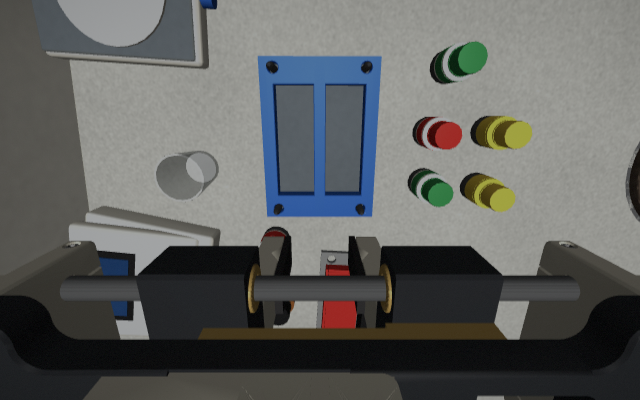

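The blue plate lies home, with posts visible in all four holes (272,67), (367,67), (278,209), (361,209), and its top is at 34 mm as required. Now the deck.

Run:
```python
from h import *
c=(.4853,.3213); yaw=3.6; R=Rt(yaw)
robot.goto([*c,.12],R); robot.servo_line([*c,.012],speed=.1); print(robot.read_force())
robot.move_gripper(0); print("w",robot.read_grip_width(),robot.read_finger_force())
robot.servo_line([*c,.06],speed=.08); robot.dwell(.3)
print("w",robot.read_grip_width(),robot.read_force(),robot.read_ft_torque())
robot.servo_line([*c,.20],speed=.2)
s=(.5945,.0403); robot.goto([*s,.20],Rt(7.05)); robot.dwell(.2)
p=np.array(robot.read_position()); Rr=np.array(robot.read_tcp_rot())
im,d,W=grab("wrist"); save(im,"deck_held.png"); T=(W-p)@Rr
np.savez("dh.npz",T=T,im=im)
print("w",robot.read_grip_width(),robot.read_force(),robot.read_ft_torque(),robot.read_t())
# far edge / sides of the plate in tool frame
m=(abs(T[...,2]+.0)<.03)&(abs(T[...,1])<.1)&(T[...,0]>.02)&(T[...,0]<.2)
P=T[m]; e=P[P[:,0]>.09]
print("z far",np.median(e[:,2]),"xfar",np.percentile(P[:,0],99.5),"y",np.percentile(P[:,1],[.3,99.7]), "z left/right",np.median(e[e[:,1]>.03][:,2]),np.median(e[e[:,1]<-.03][:,2]))
```

```text
[-0.49596548  1.04898135  0.31959414]
w 0.15537446828872073 29.999914169311523
w 0.15550076689654532 [-0.07361586  0.36092974 -4.10000578] [ 0.15766144 -0.0262412   0.00656143]
w 0.16345991494960285 [-0.80517833  0.48012151 -4.7352418 ] [ 0.0816218  -0.01775304 -0.02429055] 25.1667
z far 0.003691513939097774 xfar 0.10706818782765573 y [-0.07609731  0.07906396] z left/right 0.003672407411648002 0.003764714312192073
```

View pics/deck_held.png

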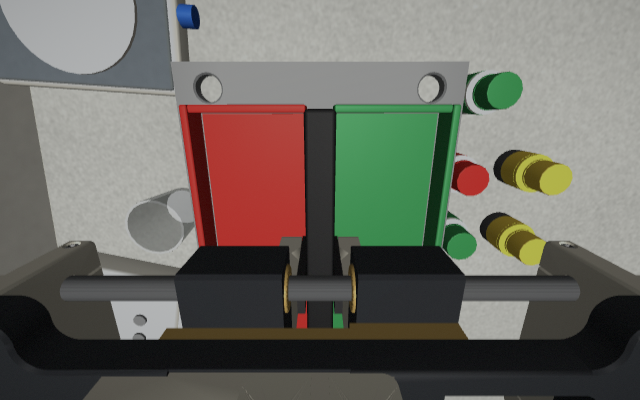

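The deck is held level, and its far edge is at 107.1 mm from the TCP (the spacer was 107.5), so it is aligned the same way. Lowering.

Run:
```python
from h import *
c=(.5945,.0403); R=Rt(7.05)
robot.servo_line([*c,.085],R,speed=.12); robot.dwell(.2)
print(lower(c,.046,R),robot.read_position(),robot.read_force(),robot.read_grip_width())
robot.move_gripper(.4); robot.dwell(.2); robot.servo_line([*c,.14],R,speed=.15)
p=off(c,7.05,0,.04); robot.goto([*p,.29],R); print("rib",measure("deck","dk_home.png"))
# plate corners height check + bottles from overhead cameras
for n in("top","side"):
    im,d,W=grab(n); save(im,n+"1.png"); H,S,V=hsv(im); z=W[...,2]
    inr=(W[...,0]>.38)&(W[...,0]<.75)&(abs(W[...,1])<.45)
    for nm,m in (("g",(H>45)&(H<75)),("r",(H<8)|(H>172)),("y",(H>22)&(H<35))):
        m=m&(S>130)&(V>60)&inr&(z>.064)&(z<.085)
        k,l,st,cc=cv2.connectedComponentsWithStats(m.astype(np.uint8))
        for i in range(1,k):
            if st[i,4]>15: P=W[l==i]; print(n,nm,cc[i].round(),((P.min(0)+P.max(0))/2).round(4),np.ptp(P,axis=0).round(3))
print(robot.read_t())
```

```text
True [0.59505795 0.04043107 0.04622495] [ 0.764013   -0.34574841 -4.09145125] 0.16161699624577225
rib (array([0.86081952, 0.238771  ]), array([41.95206833, 67.74949646]), 45.305137634277344, np.float64(0.06287785531169754), [98, 244, 45, 32, 356])
top g [400. 167.] [ 0.6594 -0.2004  0.0726] [0.029 0.03  0.015]
top g [290. 245.] [0.4291 0.0817 0.0734] [0.029 0.03  0.012]
top g [352. 246.] [ 0.435  -0.0783  0.0723] [0.029 0.029 0.016]
top r [250. 164.] [0.6445 0.206  0.0714] [0.03  0.031 0.014]
top r [438. 181.] [ 0.6258 -0.3058  0.0738] [0.03  0.031 0.015]
top r [319. 243.] [0.4387 0.0087 0.0739] [0.03  0.03  0.015]
side g [259. 206.] [0.4292 0.0798 0.0729] [0.029 0.031 0.007]
side g [414. 221.] [ 0.6588 -0.2028  0.0734] [0.031 0.029 0.008]
side g [303. 238.] [ 0.4342 -0.0818  0.0734] [0.031 0.03  0.007]
side r [299. 156.] [0.6443 0.2026 0.0707] [0.03  0.032 0.012]
side r [335. 189.] [0.6052 0.0049 0.0803] [0.015 0.095 0.004]
side r [280. 219.] [0.4395 0.0075 0.0709] [0.032 0.034 0.013]
side r [442. 252.] [ 0.6253 -0.3079  0.0704] [0.032 0.031 0.012]
31.3833
```

View pics/dk_home.png

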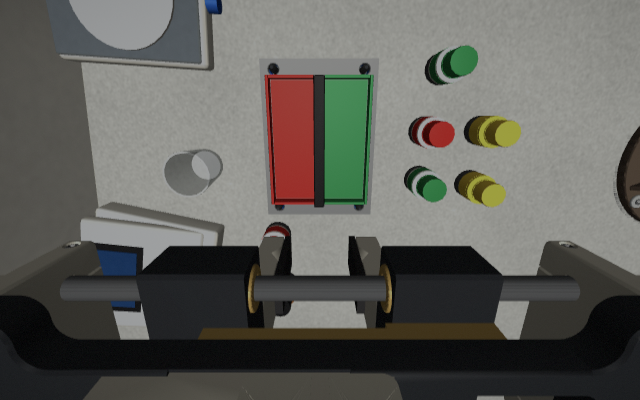

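The deck sits over the posts with red at +x and green at −x. Next I check its height, then move the first bottle (green at −y), re-detecting caps before each pick in case one has been nudged.

```bash
cat >> h.py <<'E'
D=(.5950,.0404); YAW=7.05; RD=Rt(YAW)
def caps(col):
    out=[]
    for n in("top","side"):
        im,d,W=grab(n); H,S,V=hsv(im); z=W[...,2]
        inr=(W[...,0]>.36)&(W[...,0]<.78)&(abs(W[...,1])<.45)
        m=(((H>45)&(H<75)) if col=="g" else ((H<8)|(H>172)))&(S>130)&(V>60)&inr&(z>.064)&(z<.085)
        k,l,st,cc=cv2.connectedComponentsWithStats(m.astype(np.uint8))
        for i in range(1,k):
            P=W[l==i]; e=np.ptp(P,axis=0)
            if st[i,4]>15 and .022<e[0]<.045 and .022<e[1]<.045: out.append((n,(P.min(0)+P.max(0))[:2]/2))
    return out
def find(col,guess,r=.06):
    c=[x for x in caps(col) if np.linalg.norm(x[1]-guess)<r]; print("seen",[(n,x.round(4).tolist()) for n,x in c])
    return np.mean([x for _,x in c],axis=0)
def deliver(col,guess,dy,zp=.047):
    g=find(col,np.array(guess)); dx=-.036 if col=="g" else .036
    robot.move_gripper(.65); robot.goto([*g,.15],RD); robot.servo_line([*g,zp],RD,speed=.12)
    robot.move_gripper(0); w0=robot.read_grip_width()
    robot.servo_line([*g,.20],RD,speed=.2); w1=robot.read_grip_width(); f=robot.read_force()[2]
    t=off(D,YAW,dx,dy); robot.goto([*t,.20],RD); robot.servo_line([*t,.105],RD,speed=.12); robot.dwell(.15)
    print("w",round(w0,3),round(w1,3),round(robot.read_grip_width(),3),"fz",round(f,2),round(robot.read_force()[2],2))
    if not .36<robot.read_grip_width()<.42: print("GRIP?"); return False
    ok=lower(t,zp+.042,RD,step=.003,fmax=6,speed=.05); z=robot.read_position()[2]
    print("ok",ok,"z",round(z,4)); 
    if z>zp+.042+.004: print("EARLY CONTACT"); return False
    robot.move_gripper(.62); robot.dwell(.1); robot.servo_line([*t,.20],RD,speed=.2); print("t",robot.read_t()); return True
E
python3 - <<'E'
from h import *
robot.goto([*off(D,YAW,0,.04),.29],RD); im,d,W=grab("wrist")
q=off(D,YAW,0,0); a=np.radians(YAW); L=(W[...,:2]-q)@np.array([[np.cos(a),-np.sin(a)],[np.sin(a),np.cos(a)]])
for nm,m in(("rim-y",(abs(L[...,0])<.04)&(abs(L[...,1]+.098)<.006)),("rim+y",(abs(L[...,0])<.04)&(abs(L[...,1]-.098)<.006)),("rim-x",(abs(L[...,0]+.072)<.003)&(abs(L[...,1])<.08)),("rim+x",(abs(L[...,0]-.073)<.003)&(abs(L[...,1])<.08)),("rib",(abs(L[...,0])<.004)&(abs(L[...,1])<.07)),("green",(abs(L[...,0]+.036)<.015)&(abs(L[...,1])<.07)),("red",(abs(L[...,0]-.036)<.015)&(abs(L[...,1])<.07))): print(nm,np.nanmedian(W[...,2][m]).round(4))
print(deliver("g",(.4346,-.08),-.052))
robot.goto([*off(D,YAW,-.036,0.03),.30],RD); im,d,W=grab("wrist"); save(im,"b1.png")
E
```

```text
rim-y 0.0428
rim+y 0.0429
rim-x 0.3945
rim+x 0.3738
rib 0.3907
green 0.3799
red 0.3798
seen [('top', [0.4351, -0.0782]), ('side', [0.4339, -0.0827])]
w 0.009 0.005 0.002 fz -0.19 0.07
GRIP?
False
```

View pics/b1.png

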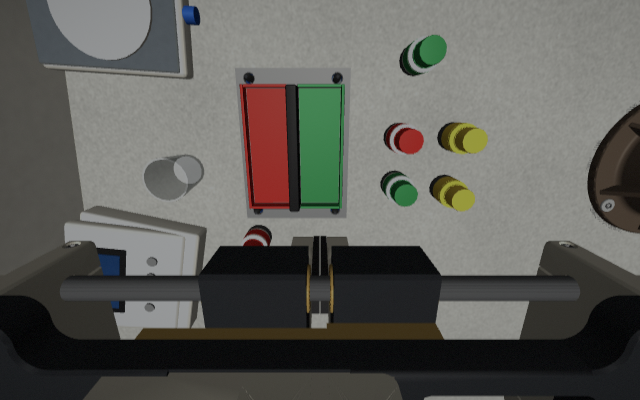

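The deck rim is at 42.8 mm, so it is home. The first grasp closed on nothing, but the bottle still stands at about (425,52). Re-detecting.

Run:
```python
from h import *
for c in "gr": print(c,[(n,x.round(4).tolist()) for n,x in caps(c)])
im,d,W=grab("wrist"); H,S,V=hsv(im); z=W[...,2]
m=(H>45)&(H<75)&(S>130)&(V>60)&(z>.064)&(z<.085)
k,l,st,cc=cv2.connectedComponentsWithStats(m.astype(np.uint8))
for i in range(1,k):
    if st[i,4]>30: P=W[l==i]; print("wrist",cc[i].round(),((P.min(0)+P.max(0))/2).round(4))
print(robot.read_force(),robot.read_t())
```

```text
g [('top', [0.6597, -0.2003]), ('top', [0.429, 0.0816]), ('top', [0.4367, -0.1018]), ('side', [0.4295, 0.0806]), ('side', [0.659, -0.2035]), ('side', [0.4363, -0.1045])]
r [('top', [0.6452, 0.2062]), ('top', [0.6268, -0.3059]), ('top', [0.4386, 0.0087]), ('side', [0.6446, 0.2038]), ('side', [0.44, 0.0064]), ('side', [0.6253, -0.3073])]
wrist [432.  50.] [ 0.4359 -0.1028  0.0731]
wrist [405. 195.] [0.4283 0.0821 0.0737]
[ 0.22725486  0.11754148 -1.000682  ] 39.3083
```

That bottle has moved 23 mm toward −y, which fits the announced knock. Retrying at the new place.

Run:
```python
from h import *
ok=deliver("g",(.4363,-.103),-.052); print(ok)
robot.goto([*off(D,YAW,-.036,0.03),.30],RD); im,d,W=grab("wrist"); save(im,"b2.png")
```

```text
seen [('top', [0.4368, -0.1018]), ('side', [0.4367, -0.1049])]
w 0.382 0.38 0.382 fz -0.99 -1.38
z 0.0893 df [-0.   0.2  4.3] [ 0.04  0.06 -0.  ]
ok True z 0.0893
t 48.5917
True
```

View pics/b2.png

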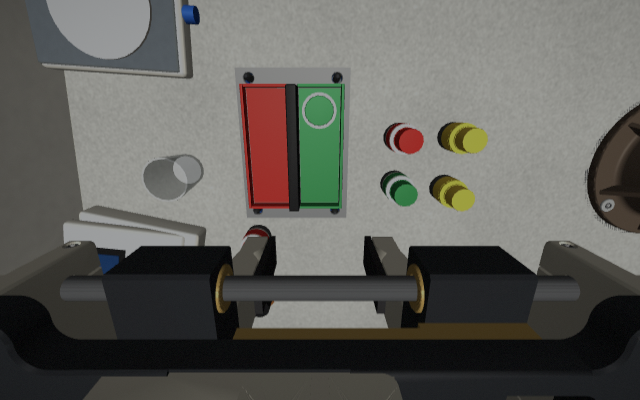

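The green bottle stands upright at the −y end of the green compartment (320,110). Doing the other five, stopping on any anomaly.

Run:
```python
from h import *
for a in (("g",(.659,-.2015),0.),("g",(.4291,.0808),.052),("r",(.6256,-.3068),-.052),("r",(.439,.008),0.),("r",(.6448,.2048),.052)):
    print(a)
    if not deliver(*a): break
robot.goto([*off(D,YAW,0,0.04),.30],RD); im,d,W=grab("wrist"); save(im,"b3.png"); print(robot.read_t())
```

```text
('g', (0.659, -0.2015), 0.0)
seen [('top', [0.6591, -0.2002]), ('side', [0.6595, -0.2038])]
w 0.385 0.382 0.379 fz -1.0 -0.6
z 0.0894 df [-0.2 -1.2  2.9] [0.09 0.1  0.05]
ok True z 0.0894
t 58.3333
('g', (0.4291, 0.0808), 0.052)
seen [('top', [0.4289, 0.0817]), ('side', [0.4293, 0.0792])]
w 0.383 0.384 0.381 fz -1.82 -1.12
z 0.0893 df [0.2 0.4 2.8] [0.07 0.06 0.03]
ok True z 0.0893
t 66.4083
('r', (0.6256, -0.3068), -0.052)
seen [('top', [0.6267, -0.3055]), ('side', [0.6252, -0.3072])]
w 0.378 0.382 0.381 fz -1.45 -0.47
z 0.0894 df [ 0.5 -0.5  3. ] [ 0.09  0.09 -0.08]
ok True z 0.0894
t 75.925
('r', (0.439, 0.008), 0.0)
seen [('top', [0.4385, 0.0087]), ('side', [0.439, 0.0061])]
w 0.38 0.382 0.38 fz -1.59 -0.28
z 0.0894 df [0.5 0.6 2.4] [0.05 0.08 0.03]
ok True z 0.0894
t 84.425
('r', (0.6448, 0.2048), 0.052)
seen [('top', [0.6451, 0.206]), ('side', [0.6438, 0.2025])]
w 0.383 0.381 0.381 fz -1.12 -0.03
z 0.0894 df [-0.7 -0.8  2.2] [ 0.07 -0.    0.03]
ok True z 0.0894
t 92.5167
93.075
```

View pics/b3.png

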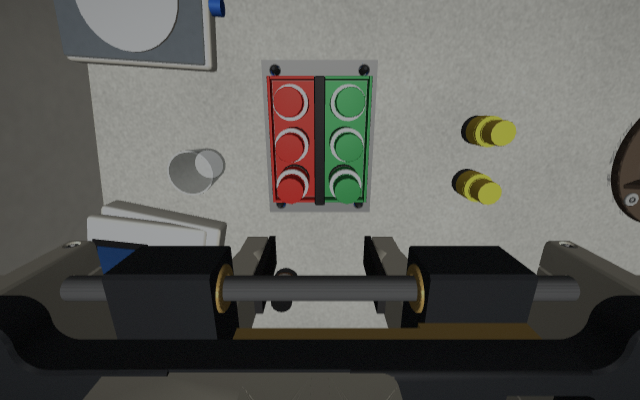

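All six bottles appear upright in their rows, red at left (291,103/146/184) and green at right (348,103/146/184). One numeric check, then I hand in.

Run:
```python
from h import *
im,d,W=grab("wrist"); H,S,V=hsv(im); z=W[...,2]; a=np.radians(YAW); Q=np.array([[np.cos(a),-np.sin(a)],[np.sin(a),np.cos(a)]])
good=0
for nm,hm in(("g",(H>45)&(H<75)),("r",(H<8)|(H>172))):
    m=hm&(S>120)&(z>.112)&(z<.125)
    k,l,st,cc=cv2.connectedComponentsWithStats(m.astype(np.uint8))
    for i in range(1,k):
        if st[i,4]>60:
            P=W[l==i]; p=((P.min(0)+P.max(0))/2); L=(p[:2]-(np.array(D)+[-.0018,-.0003]))@Q
            e=L[0]+(.036 if nm=="g" else -.036); print(nm,"across",(e*1e3).round(1),"along",(L[1]*1e3).round(1),"top z",np.median(P[:,2]).round(4),"spread",np.ptp(P[:,2]).round(4)); good+=abs(e)<.009 and abs(L[1])<.062
print(good)
if good==6: print(robot.job_done(),robot.read_t())
```

```text
g across 0.7 along -51.8 top z 0.1167 spread 0.0068
g across 0.9 along 0.4 top z 0.1167 spread 0.0064
g across 1.1 along 53.6 top z 0.1168 spread 0.0067
r across 0.1 along -52.1 top z 0.1166 spread 0.007
r across 0.4 along 1.0 top z 0.1167 spread 0.0066
r across 1.3 along 53.9 top z 0.1167 spread 0.007
6
the job is handed in; nothing more can be done
the job is handed in; nothing more can be done
```

I handed the job in at about 93 s of the 210 s limit: spacer and deck are home on the stand, and all six bottles stand in their colour's compartment, within about 1.5 mm of centre across and 54 mm along. The hand-in call did not return a verdict.

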